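# Seat a tapered collet holder in the setting stand and lock it

### The job

Take the larger of the two collet holders of the board-milling machine from its leaning rest, stand it upright by lowering its taper into the tapered socket of the setting stand until its flange lies flat on the stand (lower it in, do not drop it), and let go. Then push the lock fork fully home by its tab, so that it sits in the groove of the flange. Leave the smaller holder and the other things on the bench where they are.

Things in the scene. Friction and masses are not known exactly. Their poses are not given: they have to be found in the camera images.
- holder_mid (a point): Centre of the larger collet holder, a plain steel turned part 140 mm long, 0.3 to 0.5 kg, loose. It starts leaning in an aluminium rest, 32 degrees from the vertical, taper down, nut up and towards the robot. On its axis, 70 mm from either end. z axis: from the taper's tip to the nut. Grip it across the nut: the nut's middle is 45 mm from here along z.
- holder_flange (a point): On the larger holder's axis at the underside of its flange; axes as holder_mid. Below it the taper, 50 mm long, diameter 42 down to 21. Above it (mm): flange 0 to 20, diameter 56, with a groove of diameter 40 from 6 to 14; body 20 to 50, diameter 32; dark knurled nut 50 to 80, diameter 36; cutter stub 80 to 90, diameter 6. When the holder is home this point is on socket_face.
- rest_large: Fixed leaning rest of the larger holder; origin under its base (120 x 80 x 10 mm), x the way the taper points. A V trough touches the holder only from below: under the flange's rim, the flange's lower face and the taper's tip. It lifts out straight up or along its own axis; body and nut are clear all round. Its centre of mass is at about the flange.
- holder_small_mid (a point): Centre of the smaller collet holder, same build, 118 mm long, flange diameter 40, taper 14 to 28 mm, nut diameter 26; leans in a rest of its own. z axis: from tip to nut. Not to be used.
- socket_face (a point): Centre of the tapered socket's mouth, in the flat top face (diameter 76 mm) of the fixed setting stand, 68 mm above the bench. z up; x: the way the lock fork moves to lock (it comes from the -x side). The socket narrows from 44 mm at the mouth to 23 mm at 50 mm depth: the seated holder has 1 mm of play all round, stands on its flange and rises 90 mm above the face.
- stand: The fixed setting stand; origin on the bench under the socket's centre, axes as socket_face. Grey base 200 x 90 mm, from 155 mm behind (-x) to 45 mm ahead of the socket. Tall equipment (power supply, drawers) stands along the back of the bench beyond x = 0.65 m: carry things high and nearer the robot.
- fork_tab (a point): Middle of the top edge of the black upright tab on the lock fork's slide: 10 mm along the slide (its x axis), 36 mm across (its y axis), 38 mm tall, its top 49 mm above the stand's top face, free on its -x side. 130 mm from the socket's centre with the fork open, 80 mm when home.
- fork (a joint): Lock fork's slide, in m: 0 fully open, 0.050 fully home (end stop; prongs in the holder's groove). Starts between 0 and 0.012, clear of the socket's mouth; 1.5 N of friction, stays where it is left. Its 4 mm plate enters the 8 mm groove only if the holder is home.
- red_driver: Red-handled screwdriver lying on the bench, 164 mm long; origin under its middle. Bystander.
- red_cutter: Side cutter with red grips lying on the bench, 130 mm long; origin under its middle. Bystander.
- blue_pliers: Pliers with blue grips lying on the bench, 146 mm long; origin under its middle. Bystander.
- gauge: Steel caliper with a dark readout lying on the bench, 236 mm long; origin under its middle. Bystander.

How it is judged:
By the outcome, as a careful person would: the job done as asked, in the order asked, and still so for the second after the job is handed in, with the robot touching nothing.
It also fails if it takes over 61 s, if anything falls off the work surface, if the arm or the gripper's body presses on something with over 40 N, if the wrist force passes 120 N, or if a joint passes its speed limit or range.

### The arm

A 6-joint arm with a two-finger parallel gripper is mounted at the origin on a cart in front of the work surface, level with it; the furniture and walls round the work are solid. World frame = base frame: x ahead of the robot, y to its left, z up, the work surface at z = 0. Lengths are in m, angles in degrees, forces in N, time in s.
With the tool pointing down it reaches from about 0.375 to 0.9 m from the base axis. Payload 3.1 kg.
Tool frame: the origin (TCP) lies on the centre line of the jaws, within the pads' length; the fingertips stand finger_overhang ahead of it and the grasp point (between the pads) lies 5 mm behind it (finger_overhang is the distance from the TCP to the fingertips, in m); z points along the fingers, y is the line along which they close (so a half turn about z gives the same grasp; the last joint's range is limited). The gripper opens to 87 mm and grips with 3 to 60 N. Pads are 19 mm wide; open, the fingers measure 117 mm over their backs; the gripper's body (75 mm by 190 mm) begins 51 mm behind the grasp point.
Start: joints at [-75.086, 30.224, 82.088, -0, 67.689, -10.227], TCP at [0.266, -0.566, 0.237] pointing down, gripper open.
Joint ranges: [-176.69, 176.69], [-43.24, 126.21], [12.49, 139.97], [-82, 262], [0, 151.66], [-163.58, 163.58]. Speed limits (degrees/s): [159.86, 159.86, 180, 180, 180, 180].

### API

Orientations are given as a 3x3 rotation matrix whose columns are the frame's x, y, z axes.
In Python, from rig import read_state, capture, calibration, hand_in, finger_overhang gives the robot as it stands.
- The arm moves only by the tool send_rows, never from a script. Its argument "plan" is a list of rows, each a list of 5 numbers: the closure in counts, from 0 (fully open) to 255 (shut), then the shift along the tool's x, y, z in m, then the turn about the tool's z in rad. A call has 1 to 20 rows; each row shifts and turns the commanded pose from where the row before left it, along the tool's axes as they then stand; what a row does not reach is not made up. A row lasts 1/12 s, in which the tool goes at most 41.7 mm and 7.16 degrees, less where a joint would pass 70% of its speed; a pose out of reach is approached as far as the arm can. A call is refused whole if a number of a shift passes 0.0417 or a number of a turn 0.125, either way. A call with a gripper value outside its range is refused whole. The fingers move at their own pace and stop on an object; the grip force is fixed at half the most. Time passes only in rows, so rows that do not move let the fingers close. It gives the time, the measured TCP pose, the force, the opening and the grip force at its end, in the units of the state.
- read_state(): the state, without advancing time (a new reading comes with each control period).
- capture(name): name is "scene" or "top" or "wrist"; returns (picture, depth): 480x640x3 uint8, blue, green, red; 480x640 float32, m along the optical axis (not along the pixel's ray), 0 where there is no reading.
- calibration(name): a dict with "fx", "fy", "cx", "cy" (pixels), "xyz" and "rotation" of the camera in the world. Camera axes: x right, y down, z forward; pixel columns grow to the right and rows downward; lengths in m; the calibration is good to about 2 mm. A picture is of the moment at which its call begins: read the wrist's pose just before it. calibration takes no time and is no camera call; for the wrist camera it gives the pose at the moment of the call.
- hand_in(): hands the job in; it is judged then, once.
The state is a dict: "time_s": time; "joint_positions": joint angles; "qvel": joint speeds; "tau": joint torques, N m; "position": TCP position; "tcp_rot": TCP orientation; "force": force on the tool from outside, world axes, zero at the start; "moment": the same for the moment, N m; "opening": opening from 0.0 (shut) to 1.0 (fully open); "grasp_force": force on a finger pad.
Only numpy, scipy, OpenCV 4.12 (cv2) and the standard library are available. Lean on these libraries where they do the work, as an engineer would, in place of code of your own. Each camera call takes 0.05 s, during which the arm holds its last target. There are 200 camera calls.

## Working session

There is one attempt and no reset: what is moved stays moved. The work goes in short steps, Python scripts to look and compute and a tool call to move; the robot and the scene stay as the last step left them, time stands still between calls to the robot, and variables do not carry over. Pictures are saved under pics/ and viewed, at most 10 in all, crops included, and the job is handed in when it is done.

Besides the shell and the picture viewer there is one more tool, called as name(argument=value, ...), one argument or row to a line, values as JSON. send_rows: Moves the arm, as the interface text tells. Its arguments: {"type":"object","properties":{"plan":{"type":"array","items":{"type":"array","items":{"type":"number"}}}},"required":["plan"]}

```bash
mkdir -p pics; ls
cat > h.py <<'E'
import numpy as np, cv2
from rig import *
np.set_printoptions(precision=4,suppress=True)
def snap(n,f):
    c=calibration(n); p,d=capture(n); cv2.imwrite(f'pics/{f}.png',p); np.savez(f'pics/{f}.npz',d=d,p=p,**{k:np.array(c[k]) for k in c}); return c,p,d
def load(f): return np.load(f'pics/{f}.npz')
def pts(z):
    d=z['d']; v,u=np.mgrid[:480,:640]
    P=np.stack([(u-z['cx'])/z['fx']*d,(v-z['cy'])/z['fy']*d,d],-1)
    W=P@z['rotation'].T+z['xyz']; W[d==0]=np.nan; return W
E
python3 - <<'E'
from h import *
for n in('scene','top','wrist'):
    c,p,d=snap(n,n+'1'); print(n,c)
print(read_state(),finger_overhang)
E
```

```text
pics
scene {'fx': 478.03508844872715, 'fy': 478.03508844872715, 'cx': 319.6048213240506, 'cy': 234.17729011392464, 'xyz': array([-0.1254,  0.3054,  0.8695]), 'rotation': array([[-0.4598, -0.6543,  0.6004],
       [-0.888 ,  0.3456, -0.3034],
       [-0.009 , -0.6727, -0.7399]])}
top {'fx': 593.3664481414189, 'fy': 593.3664481414189, 'cx': 309.3599369867063, 'cy': 247.80946644540168, 'xyz': array([ 0.3237, -0.0392,  1.4955]), 'rotation': array([[ 0.0173, -0.9914,  0.1296],
       [-0.9998, -0.0181, -0.0049],
       [ 0.0072, -0.1295, -0.9915]])}
wrist {'fx': 402.68452006675807, 'fy': 402.68452006675807, 'cx': 317.5736050753595, 'cy': 240.81573243277498, 'xyz': array([ 0.3284, -0.5334,  0.3833]), 'rotation': array([[ 0.4252, -0.8745, -0.2334],
       [-0.9051, -0.4115, -0.1072],
       [-0.0023,  0.2568, -0.9665]])}
{'time_s': 0.15, 'joint_positions': array([-75.0854,  30.2659,  82.1402,  -0.0016,  67.6871, -10.2278]), 'qvel': array([-0.0708, -0.128 , -0.2084, -0.0197, -0.0395,  0.028 ]), 'tau': array([ -0.0008, -44.043 , -17.6842,   0.0634,   0.0553,  -0.0001]), 'position': array([ 0.2654, -0.5653,  0.2358]), 'tcp_rot': array([[ 0.9052,  0.4249, -0.0004],
       [ 0.4249, -0.9052,  0.0016],
       [ 0.0003, -0.0016, -1.    ]]), 'force': array([-1.0292, -0.1289,  0.504 ]), 'moment': array([0.0022, 0.0539, 0.0031]), 'grasp_force': 0.0, 'opening': 0.9988466485071864} 0.014
```

View pics/top1.png

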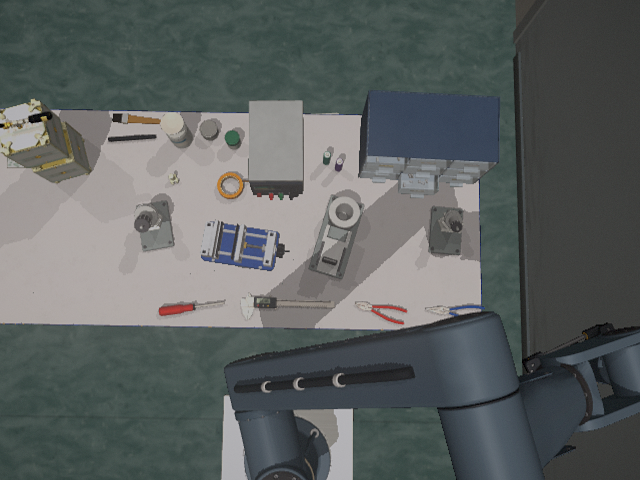

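View pics/scene1.png

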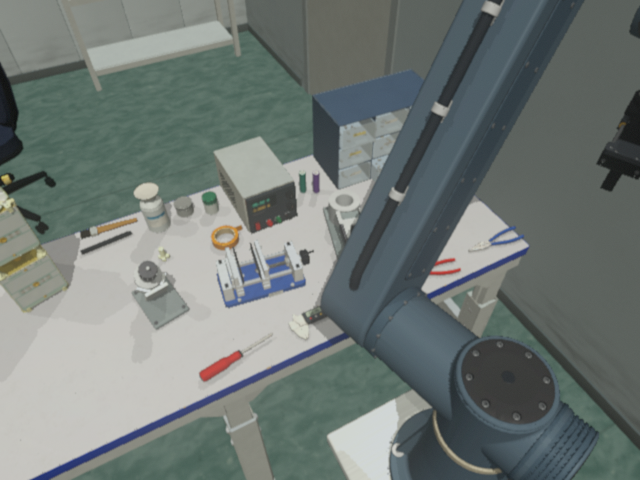

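Top view: holder rests at about (152,222) and (446,228), stand's socket at (344,211), with the fork tab near (330,262). Next I fit geometry from depth.

Run:
```python
from h import *
z=load('top1');W=pts(z);p=z['p']
cs=[p[185:265,115:195],p[185:265,410:490],p[180:290,290:380]]
cv2.imwrite('pics/c1.png',np.hstack([cv2.resize(c,(266,325),interpolation=cv2.INTER_CUBIC) for c in cs]))
for n,(a,b,c,d) in dict(L=(185,265,115,195),R=(195,265,420,475),S=(185,290,300,375)).items():
    Q=W[a:b,c:d].reshape(-1,3);Q=Q[np.isfinite(Q[:,0])]
    for lo,hi in((.004,.018),(.03,.05),(.05,.065),(.065,.072),(.072,.085),(.085,.1),(.1,.112),(.112,.125),(.125,.2)):
        s=Q[(Q[:,2]>lo)&(Q[:,2]<hi)]
        if len(s)>3: print(n,lo,hi,len(s),s.mean(0),s.min(0)[:2],s.max(0)[:2], cv2.minAreaRect(s[:,:2].astype('f4')*1000))
```

```text
L 0.004 0.018 1235 [0.5606 0.3398 0.0082] [0.4687 0.2452] [0.6747 0.453 ] ((572.0831298828125, 348.91796875), (204.0228729248047, 204.84640502929688), 1.1715952157974243)
L 0.03 0.05 13 [0.5887 0.3314 0.0421] [0.5689 0.3216] [0.6195 0.3517] ((595.185302734375, 334.4757080078125), (57.83180618286133, 8.441556930541992), 27.983394622802734)
L 0.05 0.065 17 [0.5712 0.3222 0.0609] [0.5531 0.3171] [0.5889 0.329 ] ((570.9317626953125, 322.52239990234375), (9.241185188293457, 35.7215461730957), 82.17950439453125)
L 0.065 0.072 35 [0.5609 0.3313 0.0691] [0.5463 0.3174] [0.5919 0.3457] ((564.73388671875, 325.7294921875), (21.048316955566406, 50.14732360839844), 65.33223724365234)
L 0.072 0.085 99 [0.573  0.328  0.0787] [0.5485 0.3148] [0.6105 0.365 ] ((583.235595703125, 335.8934326171875), (67.5197982788086, 34.98070526123047), 22.66664695739746)
L 0.085 0.1 168 [0.5894 0.3473 0.0929] [0.5638 0.3172] [0.6093 0.3767] ((587.6498413085938, 345.32037353515625), (59.119232177734375, 42.199623107910156), 80.4450912475586)
L 0.1 0.112 66 [0.5896 0.3481 0.1043] [0.5674 0.3306] [0.6019 0.3683] ((588.5
[... 2807 characters left out ...]
.508  -0.1018  0.0786] [ 0.4446 -0.1611] [ 0.6563 -0.0209] ((559.05419921875, -105.2881851196289), (225.38548278808594, 124.7176742553711), 11.999786376953125)
S 0.085 0.1 51 [ 0.5044 -0.095   0.0882] [ 0.4461 -0.1411] [ 0.6567 -0.0209] ((558.3361206054688, -89.95194244384766), (224.3102264404297, 85.74482727050781), 14.176336288452148)
S 0.1 0.112 12 [ 0.5031 -0.0812  0.1054] [ 0.4685 -0.1074] [ 0.6565 -0.0211] ((558.57861328125, -55.46541976928711), (206.87107849121094, 20.994029998779297), 24.151126861572266)
S 0.112 0.125 65 [ 0.4827 -0.0908  0.1165] [ 0.4691 -0.1113] [ 0.6553 -0.0236] ((557.1766357421875, -55.625450134277344), (204.7364044189453, 29.917463302612305), 25.223419189453125)
```

View pics/c1.png

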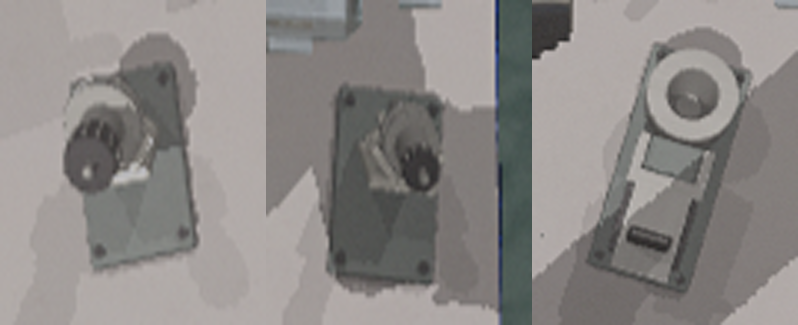

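```bash
cat >> h.py <<'E'
def ray(z,u,v,h):
    d=z['rotation']@np.array([(u-z['cx'])/z['fx'],(v-z['cy'])/z['fy'],1]); return z['xyz']+d*(h-z['xyz'][2])/d[2]
def go(x,y,zz,s=None):
    s=s or read_state(); R=np.array(s['tcp_rot']); return R.T@(np.array([x,y,zz])-s['position'])
def yaw(s=None):
    R=(s or read_state())['tcp_rot']; return np.degrees(np.arctan2(R[1][0],R[0][0]))
E
python3 - <<'E'
from h import *
z=load('top1')
tr,br,bl=[ray(z,*q,.01) for q in((166.1,201),(173.6,244.9),(144.2,251))]
print(tr,br,bl,np.linalg.norm(tr-br),np.linalg.norm(bl-br),np.degrees(np.arctan2(*(tr-br)[1::-1])))
print('rest c',(tr+bl)/2,'sock',ray(z,344.5,212.1,.068),'tab',ray(z,330,262,.117))
print(ray(z,142.3,227.5,.14))
a=np.radians(25.13-14.9); R=np.array([[np.cos(a),np.sin(a),0],[np.sin(a),-np.cos(a),0],[0,0,-1]])
print('d',R.T@(np.array([.57,.335,.336])-np.array([.2654,-.5653,.336])))
E
```

```text
[0.6315 0.3202 0.01  ] [0.5191 0.2959 0.01  ] [0.5023 0.3691 0.01  ] 0.11500374020867472 0.07508303784792454 12.225282621932193
rest c [0.5669 0.3447 0.01  ] sock [ 0.6    -0.1308  0.068 ] tab [ 0.4714 -0.0949  0.117 ]
[0.5412 0.3406 0.14  ]
d [ 0.4597 -0.8319  0.    ]
```

send_rows(
  plan=[
    [0,0,0,-0.034,0.087],
    [0,0,0,-0.034,0.087],
    [0,0,0,-0.034,0.087],
    [0,0.0192,-0.0347,0,0],
    [0,0.0192,-0.0347,0,0],
    [0,0.0192,-0.0347,0,0],
    [0,0.0192,-0.0347,0,0],
    [0,0.0192,-0.0347,0,0],
    [0,0.0192,-0.0347,0,0],
    [0,0.0192,-0.0347,0,0],
    [0,0.0192,-0.0347,0,0],
    [0,0.0192,-0.0347,0,0],
    [0,0.0192,-0.0347,0,0],
    [0,0.0192,-0.0347,0,0],
    [0,0.0192,-0.0347,0,0],
  ],
)

```text
time_s: 1.4
position: [0.4186, -0.1132, 0.3385]
tcp_rot: [[0.984, 0.176, 0.0], [0.176, -0.984, 0.0], [0.0, -0.0, -1.0]]
force: [0.5, -0.3, -0.3]
opening: 1.002
grasp_force: 0.0
```

send_rows(
  plan=[
    [0,0.0192,-0.0347,0,0],
    [0,0.0192,-0.0347,0,0],
    [0,0.0192,-0.0347,0,0],
    [0,0.0192,-0.0347,0,0],
    [0,0.0192,-0.0347,0,0],
    [0,0.0192,-0.0347,0,0],
    [0,0.0192,-0.0347,0,0],
    [0,0.0192,-0.0347,0,0],
    [0,0.0192,-0.0347,0,0],
    [0,0.0192,-0.0347,0,0],
    [0,0.0192,-0.0347,0,0],
    [0,0.0192,-0.0347,0,0],
    [0,0,0,0,0],
    [0,0,0,0,0],
  ],
)

```text
time_s: 2.57
position: [0.5714, 0.3372, 0.3371]
tcp_rot: [[0.984, 0.18, -0.002], [0.18, -0.984, -0.001], [-0.002, 0.001, -1.0]]
force: [0.0, -0.6, 0.1]
opening: 1.0
grasp_force: 0.0
```

Run:
```python
from h import *
snap('wrist','w2');snap('scene','s2')
z=load('w2');W=pts(z)
Q=W.reshape(-1,3);Q=Q[np.isfinite(Q[:,0])]
Q=Q[(abs(Q[:,0]-.565)<.1)&(abs(Q[:,1]-.34)<.08)]
for lo in np.arange(.0,.2,.01):
    s=Q[(Q[:,2]>=lo)&(Q[:,2]<lo+.01)]
    if len(s)>5: print('%.2f'%lo,len(s),s.mean(0)[:2],s.min(0)[:2],s.max(0)[:2])
```

```text
0.00 5269 [0.5792 0.3444] [0.465 0.26 ] [0.665 0.42 ]
0.01 563 [0.5863 0.3508] [0.504  0.3035] [0.6322 0.3996]
0.03 68 [0.6125 0.3575] [0.5978 0.3395] [0.6206 0.3759]
0.04 78 [0.6148 0.3601] [0.606  0.3473] [0.6188 0.3714]
0.05 98 [0.6094 0.3595] [0.5704 0.3211] [0.6152 0.3853]
0.06 178 [0.5873 0.3492] [0.5423 0.3193] [0.6114 0.3848]
0.07 273 [0.5657 0.346 ] [0.5435 0.3185] [0.6083 0.3843]
0.08 704 [0.5867 0.3543] [0.5562 0.3184] [0.6092 0.3826]
0.09 792 [0.5887 0.3548] [0.5698 0.3262] [0.608  0.3801]
0.10 451 [0.5875 0.355 ] [0.565  0.3362] [0.6014 0.3743]
0.11 261 [0.5751 0.3519] [0.5547 0.3306] [0.5816 0.3673]
0.12 258 [0.5679 0.35  ] [0.5481 0.3297] [0.5752 0.3671]
0.13 692 [0.5522 0.3475] [0.5302 0.328 ] [0.572  0.3661]
0.14 775 [0.5535 0.3478] [0.5369 0.3301] [0.5664 0.3642]
```

View pics/w2.png

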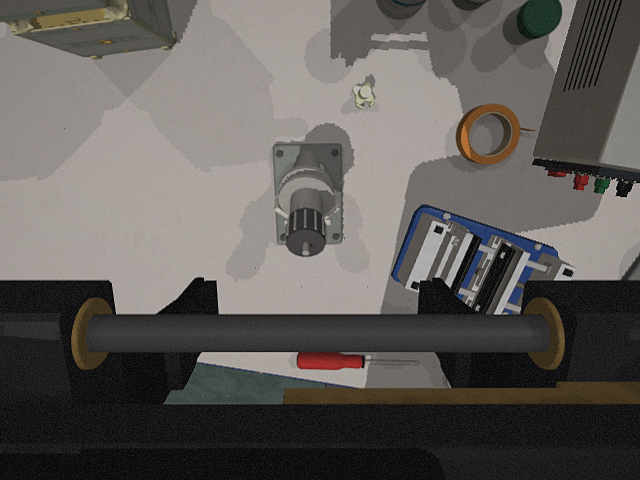

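Wrist view: the large holder's nut face is at (305,242), its axis runs up the image to the flange at about (308,190), and jaw line is horizontal. I'll fit the turned profile to the depth points.

```bash
cat > fit.py <<'E'
from h import *
from scipy.optimize import least_squares
prof=np.array([(0,28),(6,28),(6,20),(14,20),(14,28),(20,28),(20,16),(50,16),(50,18),(80,18),(80,3),(90,3),(90,0)])/1000.
def res(q,Q):
    c=q[:3];az,t=q[3:];a=np.array([-np.sin(t)*np.cos(az),-np.sin(t)*np.sin(az),np.cos(t)])
    d=Q-c;s=d@a;r=np.linalg.norm(d-np.outer(s,a),axis=1);P=np.c_[s,r]
    A=prof[:-1];B=prof[1:];AB=B-A
    u=np.clip(((P[:,None]-A)*AB).sum(2)/(AB**2).sum(1),0,1)
    return np.linalg.norm(P[:,None]-A-u[...,None]*AB,axis=2).min(1)
def fit(Q,q0):
    for k in(.015,.008,.006):
        S=Q[res(q0,Q)<k];o=least_squares(res,q0,args=(S,),loss='soft_l1',f_scale=.002);q0=o.x
    a=np.array([-np.sin(q0[4])*np.cos(q0[3]),-np.sin(q0[4])*np.sin(q0[3]),np.cos(q0[4])])
    print('flange',q0[:3],'az,tilt',np.degrees(q0[3:]),'nut',q0[:3]+.065*a,'tip',q0[:3]-.05*a,len(S),'rms',np.sqrt((res(q0,S)**2).mean()))
    return q0
E
python3 - <<'E'
from fit import *
for f in('w2','s2','top1'):
    Q=pts(load(f)).reshape(-1,3);Q=Q[np.isfinite(Q[:,0])];Q=Q[(abs(Q[:,0]-.565)<.06)&(abs(Q[:,1]-.347)<.05)&(Q[:,2]>.075)]
    print(f);fit(Q,np.array([.59,.353,.08,np.radians(11),np.radians(32)]))
print(read_state()['position'],yaw())
E
```

```text
w2
flange [0.5855 0.3546 0.0715] az,tilt [11.535  31.5547] nut [0.5522 0.3478 0.1269] tip [0.6111 0.3598 0.0289] 4104 rms 0.0009141338332883548
s2
flange [0.5784 0.3516 0.0719] az,tilt [ 9.4726 33.7644] nut [0.5427 0.3457 0.126 ] tip [0.6058 0.3562 0.0304] 133 rms 0.0020588083694332584
top1
flange [0.5863 0.3511 0.072 ] az,tilt [11.8352 30.8885] nut [0.5537 0.3443 0.1278] tip [0.6114 0.3564 0.0291] 561 rms 0.0019338965134583631
[0.5712 0.3348 0.3378] 10.19506868588225
```

send_rows(
  plan=[
    [0,0,0,0,-0.023],
    [0,-0.008,-0.0075,0.03,0],
    [0,-0.008,-0.0075,0.035,0],
    [0,0,0,0.035,0],
    [0,0,0,0.035,0],
    [0,0,0,0.035,0],
    [0,0,0,0.025,0],
    [0,0,0,0.02,0],
    [0,0,0,0,0],
    [0,0,0,0,0],
  ],
)

```text
time_s: 3.5
position: [0.5528, 0.3454, 0.1232]
tcp_rot: [[0.98, 0.198, -0.002], [0.198, -0.98, -0.001], [-0.002, 0.0, -1.0]]
force: [0.6, 0.3, 0.2]
opening: 0.998
grasp_force: 0.0
```

send_rows(
  plan=[
    [255,0,0,0,0],
    [255,0,0,0,0],
    [255,0,0,0,0],
    [255,0,0,0,0],
    [255,0,0,0,0],
    [255,0,0,0,0],
    [255,0,0,0,0],
    [255,0,0,0,0],
    [255,0,0,0,0],
    [255,0,0,0,0],
  ],
)

```text
time_s: 4.33
position: [0.5533, 0.3461, 0.1236]
tcp_rot: [[0.98, 0.2, -0.0], [0.2, -0.98, -0.002], [-0.0, 0.002, -1.0]]
force: [1.0, -3.6, 1.6]
opening: 0.406
grasp_force: 30.0
```

send_rows(
  plan=[
    [255,0,0,-0.01,0],
    [255,0,0,-0.015,0],
    [255,0,0,-0.02,0],
    [255,0,0,-0.03,0],
    [255,0,0,-0.035,0],
    [255,0,0,-0.035,0],
    [255,0,0,-0.035,0],
    [255,0,0,-0.02,0],
    [255,0,0,0,0],
    [255,0,0,0,0],
    [255,0,0,0,0],
  ],
)

```text
time_s: 5.25
position: [0.5514, 0.3465, 0.321]
tcp_rot: [[0.98, 0.2, -0.005], [0.2, -0.98, -0.002], [-0.006, 0.001, -1.0]]
force: [-0.6, -0.1, -4.0]
opening: 0.401
grasp_force: 30.0
```

Run:
```python
from h import *
s=read_state();print(s['position'],s['opening'],s['grasp_force'],s['force'],s['moment'])
z=snap('scene','s3');snap('wrist','w3')
p=cv2.imread('pics/s3.png');c=p[80:380,60:360]
w=cv2.imread('pics/w3.png')
cv2.imwrite('pics/c3.png',np.hstack([cv2.resize(c,(400,400)),cv2.resize(w,(400,400))]))
```

```text
[0.5514 0.3465 0.321 ] 0.401336937613421 30.002001598477364 [-0.62   -0.0585 -4.0491] [-0.0432  0.1146 -0.0082]
```

View pics/c3.png

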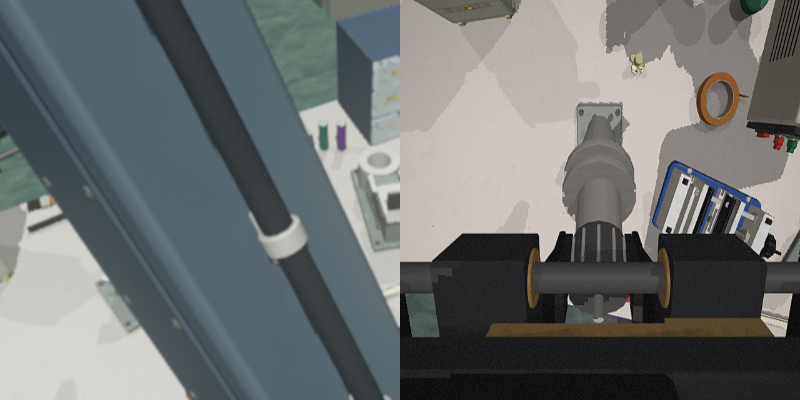

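The holder is held and still tilted, its taper pointing forward, up the wrist view. I'll measure the in-hand tilt and look at the stand from the same frame set.

```bash
cat >> fit.py <<'E'
def inhand(f,t0=32):
    s=read_state();snap('wrist',f);Q=pts(load(f)).reshape(-1,3);Q=Q[np.isfinite(Q[:,0])]
    R=np.array(s['tcp_rot']);L=(Q-s['position'])@R
    L=L[(abs(L[:,1])<.035)&(L[:,0]>-.02)&(L[:,0]<.13)&(L[:,2]<.13)&(L[:,2]>.016)]
    # tool frame with z flipped up: x fwd, y -> left, z up
    L=L*[1,-1,-1]; t=np.radians(t0)
    return fit(L,np.array([.065*np.sin(t),0,.005-.065*np.cos(t),0,t]))
E
python3 - <<'E'
from fit import *
inhand('w4')
E
```

```text
flange [ 0.0327  0.002  -0.0522] az,tilt [-0.6906 31.1668] nut [-0.001   0.0024  0.0034] tip [ 0.0585  0.0017 -0.095 ] 8324 rms 0.0004390315254561934
```

Run:
```python
from h import *
z=load('top1');W=pts(z)
for n,(a,b,c,d) in dict(PS=(95,200,245,308),DR=(90,200,355,500)).items():
    Q=W[a:b,c:d].reshape(-1,3);Q=Q[np.isfinite(Q[:,0])]
    for lo,hi in((.05,.1),(.1,.15),(.15,.2),(.2,.3)):
        s=Q[(Q[:,2]>lo)&(Q[:,2]<hi)]
        if len(s)>5: print(n,lo,len(s),np.percentile(s,[1,99],axis=0).ravel())
s=read_state();a=np.radians(0.)
R=np.array([[np.cos(a),np.sin(a),0],[np.sin(a),-np.cos(a),0],[0,0,-1]])
print(yaw(),R.T@(np.array([.44,-.10,.31])-s['position']))
```

```text
PS 0.05 295 [ 0.6378 -0.028   0.0507  0.8244  0.0983  0.0996]
PS 0.1 4744 [ 0.6494 -0.024   0.1072  0.859   0.1028  0.1324]
DR 0.05 791 [ 0.6623 -0.4621  0.0508  0.8451 -0.1689  0.0989]
DR 0.1 669 [ 0.6871 -0.4638  0.1011  0.8511 -0.1688  0.1494]
DR 0.15 1597 [ 0.6785 -0.4661  0.1511  0.8529 -0.1693  0.2   ]
DR 0.2 8413 [ 0.6981 -0.4674  0.2003  0.8536 -0.1739  0.2109]
11.503194574180947 [-0.1118  0.4464  0.0105]
```

send_rows(
  plan=[
    [255,0,0,0,0.1],
    [255,0,0,0,0.1],
    [255,0,0,0,0.1],
    [255,0,0,0,0.1],
    [255,0,0.015,0,0.073],
    [255,0.001,0.03,0,0],
    [255,0.001,0.035,0,0],
    [255,0.001,0.035,0,0],
    [255,0.001,0.035,0,0],
    [255,0.001,0.035,0,0],
    [255,0.001,0.035,0,0],
    [255,0.001,0.035,0,0],
    [255,0.001,0.035,0,0],
    [255,0.001,0.035,0,0],
    [255,0.001,0.035,0,0],
    [255,0.001,0.035,0,0],
    [255,0.001,0.035,0,0],
    [255,0.001,0.03,0,0],
    [255,0,0,0,0],
    [255,0,0,0,0],
  ],
)

```text
time_s: 7.07
position: [0.4424, -0.1011, 0.3226]
tcp_rot: [[0.962, -0.273, -0.002], [-0.273, -0.962, 0.001], [-0.002, -0.001, -1.0]]
force: [0.3, 0.3, -3.3]
opening: 0.406
grasp_force: 30.0
```

Run:
```python
from fit import *
s=read_state();print(s['position'],yaw(s),s['force'])
inhand('w5')
z=load('w5');W=pts(z);Q=W[(abs(W[...,2]-.068)<.006)&(abs(W[...,0]-.6)<.07)&(abs(W[...,1]+.131)<.07)]
print(len(Q),Q.mean(0),Q.min(0),Q.max(0))
```

```text
[ 0.4424 -0.1011  0.3226] -15.826296426186312 [ 0.2743  0.3342 -3.2804]
flange [ 0.0315  0.0016 -0.0522] az,tilt [-0.8176 31.057 ] nut [-0.002   0.002   0.0035] tip [ 0.0573  0.0012 -0.095 ] 8334 rms 0.0004406750826001088
5216 [ 0.5803 -0.1202  0.0682] [ 0.53   -0.1641  0.062 ] [ 0.632  -0.0839  0.073 ]
```

View pics/w5.png

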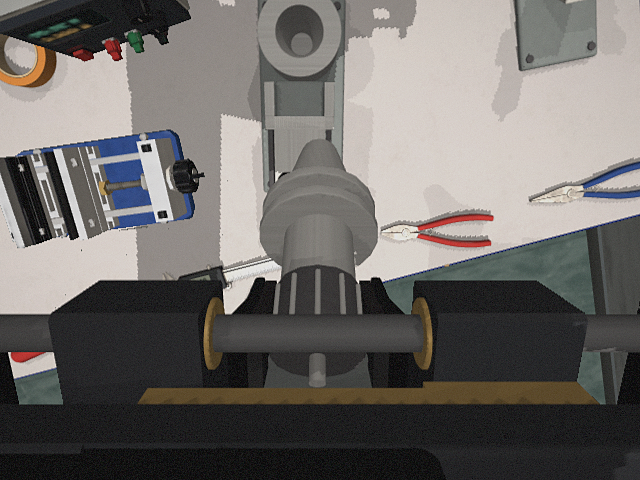

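Socket ring in the wrist view is centred near (300,30), with the stand edges vertical in the image (fork axis ≈ tool x). The taper tip is at (320,145).

Run:
```python
from h import *
from scipy.optimize import minimize
z=load('w5');W=pts(z)[:78,250:350].reshape(-1,3);print(np.median(W[(abs(W[:,2]-.068)<.006)],0))
Q=W[abs(W[:,2]-.068)<.005][:,:2]
def f(c): r=np.hypot(*(Q-c).T); return (np.maximum(0,.022-r)+np.minimum(.003,np.maximum(0,r-.038))).sum()
b=min((minimize(f,np.array([.6,-.131])+d,method='Nelder-Mead') for d in np.random.default_rng(0).normal(0,.006,(20,2))),key=lambda o:o.fun)
print(b.x,b.fun/len(Q),len(Q))
z=load('top1');W=pts(z)[190:235,320:370].reshape(-1,3);Q=W[abs(W[:,2]-.068)<.006][:,:2]
b=min((minimize(f,np.array([.6,-.131])+d,method='Nelder-Mead') for d in np.random.default_rng(0).normal(0,.006,(20,2))),key=lambda o:o.fun)
print('top',b.x,b.fun/len(Q),len(Q))
# stand edge/tab from top: tab points
W=pts(z)[240:285,310:355].reshape(-1,3);T=W[(W[:,2]>.112)&(W[:,2]<.125)];print('tab',T.mean(0),cv2.minAreaRect(T[:,:2].astype('f4')*1000))
p=(b.x-T.mean(0)[:2]);print(np.hypot(*p),np.degrees(np.arctan2(p[1],p[0])))
```

```text
[ 0.5953 -0.1222  0.0674]
[ 0.5995 -0.1261] 2.3623794326888282e-05 3562
top [ 0.6019 -0.1293] 0.0006151597674725123 620
tab [ 0.4772 -0.0929  0.1166] ((477.1912536621094, -93.62091064453125), (35.576961517333984, 10.242897033691406), 73.65892028808594)
0.12995574305044116 -16.279901207568358
```

send_rows(
  plan=[
    [255,0.02,-0.003,0,0],
    [255,0.0225,-0.0037,0,0],
    [255,0.0225,-0.0037,0,0],
    [255,0.0225,-0.0037,0,0],
    [255,0.02,-0.0036,0,0],
    [255,0,0,0.03,0],
    [255,0,0,0.035,0],
    [255,0,0,0.035,0],
    [255,0,0,0.03,0],
    [255,0,0,0.02,0],
    [255,0,0,0,0],
    [255,0,0,0,0],
  ],
)

```text
time_s: 8.12
position: [0.5508, -0.11, 0.1722]
tcp_rot: [[0.964, -0.267, -0.003], [-0.267, -0.964, 0.002], [-0.004, -0.001, -1.0]]
force: [0.4, 0.1, -2.3]
opening: 0.402
grasp_force: 30.0
```

```bash
cat > look.py <<'E'
import sys
from fit import *
from scipy.optimize import minimize
s=read_state();print(s['position'],yaw(s),s['force'],s['opening'])
q=inhand(sys.argv[1],float(sys.argv[2]))
z=load(sys.argv[1]);W=pts(z).reshape(-1,3);c0=np.array([.5995,-.1261])
Q=W[(abs(W[:,2]-.068)<.004)][:,:2];Q=Q[np.hypot(*(Q-c0).T)<.037]
def f(c): r=np.hypot(*(Q-c).T); return np.maximum(0,.022-r).sum()+np.minimum(.003,np.maximum(0,r-.038)).sum()
b=min((minimize(f,c0+d,method='Nelder-Mead') for d in np.random.default_rng(0).normal(0,.004,(15,2))),key=lambda o:o.fun)
print('sock',b.x,b.fun/max(1,len(Q)),len(Q));d=go(*b.x,.068,s);print('sock in tool (x,left,up)',d*[1,-1,-1])
cv2.imwrite(f'pics/{sys.argv[1]}.png',z['p'])
E
python3 look.py w6 31
```

```text
[ 0.5508 -0.11    0.1722] -15.487748897692608 [ 0.4222  0.0879 -2.3395] 0.4023175922805034
flange [ 0.0316  0.0016 -0.0522] az,tilt [-0.7704 31.1206] nut [-0.002   0.002   0.0035] tip [ 0.0574  0.0012 -0.095 ] 8316 rms 0.0004418469262253684
sock [ 0.5985 -0.1258] 5.890690705724489e-06 5033
sock in tool (x,left,up) [ 0.0506 -0.0026 -0.104 ]
```

send_rows(
  plan=[
    [255,0,0.003,0,0],
    [255,0,0,0.008,0],
    [255,0,0,0.007,0],
    [255,0,0,0.007,0],
    [255,0,0,0,0],
    [255,0,0,0,0],
  ],
)

```text
time_s: 8.67
position: [0.55, -0.1145, 0.151]
tcp_rot: [[0.963, -0.269, -0.001], [-0.269, -0.963, 0.001], [-0.002, -0.0, -1.0]]
force: [-0.3, -0.0, -3.0]
opening: 0.403
grasp_force: 30.0
```

send_rows(
  plan=[
    [255,0.004,0,0.004,0],
    [255,0.0068,0,-0.0038,0],
    [255,0.007,0,-0.0034,0],
    [255,0,0,0,0],
    [255,0,0,0,0],
  ],
)

```text
time_s: 9.08
position: [0.5685, -0.1197, 0.1553]
tcp_rot: [[0.963, -0.269, 0.001], [-0.269, -0.963, -0.001], [0.001, 0.0, -1.0]]
force: [-1.4, -0.4, -2.6]
opening: 0.404
grasp_force: 30.0
```

```bash
python3 look.py w7 24
```

```text
[ 0.5685 -0.1197  0.1553] -15.58756156199081 [-1.4496 -0.3914 -2.6034] 0.4040273014099974
flange [ 0.0231  0.0016 -0.0563] az,tilt [-0.7884 22.5824] nut [-0.0019  0.002   0.0037] tip [ 0.0423  0.0014 -0.1025] 7829 rms 0.00046096466805246514
sock [ 0.5978 -0.1256] 6.164522224929091e-05 4739
sock in tool (x,left,up) [ 0.0297  0.0023 -0.0874]
```

send_rows(
  plan=[
    [255,0.0073,0,-0.0028,0],
    [255,0.0075,0,-0.0022,0],
    [255,0.0076,0,-0.0017,0],
    [255,0.0077,0,-0.0012,0],
    [255,0.0077,0,-0.0006,0],
    [255,0.005,0,0,0],
    [255,0,0,0,0],
    [255,0,0,0,0],
  ],
)

```text
time_s: 9.8
position: [0.6094, -0.1311, 0.163]
tcp_rot: [[0.963, -0.269, 0.001], [-0.269, -0.963, -0.0], [0.001, 0.0, -1.0]]
force: [-1.7, 0.7, -2.0]
opening: 0.406
grasp_force: 30.0
```

```bash
python3 look.py w8 3
```

```text
[ 0.6094 -0.1311  0.163 ] -15.593444577631807 [-1.7336  0.6847 -1.9727] 0.40629573408922154
flange [-0.0021  0.0017 -0.0609] az,tilt [21.4591 -0.7118] nut [-0.0014  0.002   0.0041] tip [-0.0027  0.0015 -0.1109] 4783 rms 0.0005250999942669703
sock [ 0.6    -0.1266] 0.0 1773
sock in tool (x,left,up) [-0.0103  0.0018 -0.095 ]
```

send_rows(
  plan=[
    [255,-0.004,0,0,0],
    [255,-0.004,0,0,0],
    [255,0,0,0.007,0],
    [255,0,0,0.007,0],
    [255,0,0,0.006,0],
    [255,0,0,0.004,0],
    [255,0,0,0,0],
    [255,0,0,0,0],
  ],
)

```text
time_s: 10.52
position: [0.6011, -0.1287, 0.1386]
tcp_rot: [[0.963, -0.269, -0.001], [-0.269, -0.963, 0.0], [-0.001, -0.0, -1.0]]
force: [0.5, 1.2, -3.0]
opening: 0.406
grasp_force: 30.0
```

```bash
python3 look.py w9 1
```

```text
[ 0.6011 -0.1287  0.1386] -15.599728742967907 [ 0.5331  1.2295 -3.0428] 0.4064926103357757
flange [ 0.0089  0.0014 -0.0789] az,tilt [-1.0601  8.6958] nut [-0.001   0.0016 -0.0146] tip [ 0.0164  0.0013 -0.1283] 7304 rms 0.002934968500395035
sock [ 0.6    -0.1266] 0.0 3261
sock in tool (x,left,up) [-0.0015  0.0017 -0.0706]
```

send_rows(
  plan=[
    [255,0,0,0.002,0],
    [255,0,0,0.002,0],
    [255,0,0,0.002,0],
    [255,0,0,0.001,0],
    [255,0,0,0,0],
    [255,0,0,0,0],
  ],
)

```text
time_s: 11.07
position: [0.6011, -0.1287, 0.1322]
tcp_rot: [[0.963, -0.269, -0.0], [-0.269, -0.963, 0.0], [-0.0, -0.0, -1.0]]
force: [-0.7, -0.2, -4.1]
opening: 0.405
grasp_force: 30.0
```

```bash
cat > near.py <<'E'
import sys
from fit import *
s=read_state();print(s['position'],s['force'],s['moment'],s['opening']);n=sys.argv[1];snap('wrist',n)
Q=pts(load(n)).reshape(-1,3);Q=Q[np.isfinite(Q[:,0])];L=(Q-s['position'])@np.array(s['tcp_rot'])*[1,-1,-1]
L=L[(abs(L[:,1])<.033)&(L[:,0]>-.02)&(L[:,0]<.04)&(Q[:,2]>.075)&(L[:,2]<-.015)]
fit(L,np.array([-.002,.0015,-.061,0.,.01]))
E
python3 near.py w10
```

```text
[ 0.6011 -0.1287  0.1322] [-0.745  -0.2028 -4.05  ] [0.0164 0.0376 0.0217] 0.40458249424568105
flange [-0.0013  0.0017 -0.0609] az,tilt [-61.6426   0.2891] nut [-0.0014  0.002   0.0041] tip [-0.0012  0.0015 -0.1109] 4854 rms 0.000534872832992524
```

send_rows(
  plan=[
    [255,0,0,0.0015,0],
    [255,0,0,0.001,0],
    [255,0,0,0.001,0],
    [255,0,0,0,0],
    [255,0,0,0,0],
  ],
)

```text
time_s: 11.53
position: [0.6012, -0.1288, 0.1287]
tcp_rot: [[0.963, -0.269, -0.0], [-0.269, -0.963, 0.0], [-0.0, -0.0, -1.0]]
force: [0.4, 0.6, -3.9]
opening: 0.406
grasp_force: 30.0
```

send_rows(
  plan=[
    [255,0,0,0.001,0],
    [255,0,0,0,0],
  ],
)

```text
time_s: 11.7
position: [0.6015, -0.1289, 0.1285]
tcp_rot: [[0.963, -0.269, 0.001], [-0.269, -0.963, -0.0], [0.001, 0.0, -1.0]]
force: [-1.1, 0.3, 0.5]
opening: 0.404
grasp_force: 30.0
```

send_rows(
  plan=[
    [255,0,0,0.001,0],
    [255,0,0,0,0],
  ],
)

```text
time_s: 11.87
position: [0.6015, -0.129, 0.1284]
tcp_rot: [[0.963, -0.269, 0.001], [-0.269, -0.963, -0.001], [0.001, 0.0, -1.0]]
force: [-2.8, 0.5, 5.3]
opening: 0.405
grasp_force: 30.0
```

```bash
python3 near.py w11
```

```text
[ 0.6015 -0.129   0.1284] [-2.7763  0.4624  5.3116] [ 0.2498  0.4135 -0.0027] 0.4049854349806605
flange [-0.0016  0.0019 -0.0609] az,tilt [74.8758 -0.1044] nut [-0.0015  0.002   0.0041] tip [-0.0016  0.0018 -0.1109] 4401 rms 0.0005360908624395841
```

send_rows(
  plan=[
    [120,0,0,0,0],
    [60,0,0,0,0],
    [0,0,0,0,0],
    [0,0,0,0,0],
    [0,0,0,0,0],
    [0,0,0,0,0],
    [0,0,0,0,0],
    [0,0,0,-0.01,0],
    [0,0,0,-0.03,0],
    [0,0,0,-0.04,0],
    [0,0,0,-0.04,0],
    [0,0,0,-0.02,0],
    [0,-0.03,0,0,0],
    [0,-0.04,0,0,0],
    [0,-0.04,0,0,0],
    [0,-0.03,0,0,0],
    [0,0,0,0,0],
    [0,0,0,0,0],
  ],
)

```text
time_s: 13.42
position: [0.4651, -0.0905, 0.2677]
tcp_rot: [[0.963, -0.269, 0.001], [-0.269, -0.963, -0.0], [0.001, 0.0, -1.0]]
force: [1.2, -0.6, 0.8]
opening: 1.001
grasp_force: 0.0
```

Run:
```python
from fit import *
s=read_state();print(s['position'],yaw(s));snap('wrist','w12')
W=pts(load('w12')).reshape(-1,3);W=W[np.isfinite(W[:,0])]
Q=W[(abs(W[:,0]-.6)<.04)&(abs(W[:,1]+.127)<.04)&(W[:,2]>.075)]
q=fit(Q,np.array([.6,-.127,.068,0,.01]))
T=W[(W[:,2]>.108)&(W[:,2]<.125)&(np.hypot(W[:,0]-.477,W[:,1]+.093)<.04)];print('tab',len(T),T.mean(0),cv2.minAreaRect(T[:,:2].astype('f4')*1000))
d=q[:2]-T.mean(0)[:2];print(np.hypot(*d),np.degrees(np.arctan2(d[1],d[0])))
print('tab in tool',(T.mean(0)-s['position'])@np.array(s['tcp_rot']))
```

```text
[ 0.4651 -0.0905  0.2677] -15.60134517010629
flange [ 0.6009 -0.1266  0.0675] az,tilt [45.5277  0.0827] nut [ 0.6008 -0.1267  0.1325] tip [ 0.6009 -0.1266  0.0175] 4677 rms 0.0006947530722282261
tab 641 [ 0.4762 -0.0907  0.1164] ((475.58282470703125, -90.51753234863281), (35.89412307739258, 9.583142280578613), 74.18592834472656)
0.12971488846252582 -16.08236776021089
tab in tool [ 0.0107 -0.0029  0.1513]
```

View pics/w12.png

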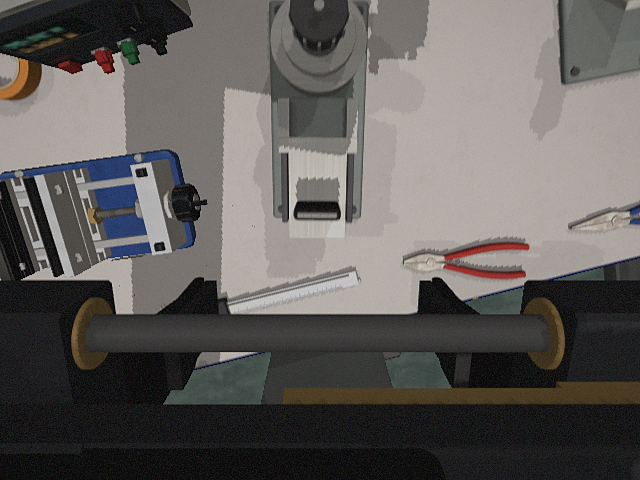

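Holder stands upright at (319,40) in the wrist view with its flange on the stand; the fork tab at (318,210) is still fully open. Now close, drop behind the tab, and push.

send_rows(
  plan=[
    [255,-0.025,-0.003,0,0],
    [255,0,0,0,0],
    [255,0,0,0,0],
    [255,0,0,0,0],
    [255,0,0,0,0],
    [255,0,0,0,0],
    [255,0,0,0,0],
    [255,0,0,0.035,0],
    [255,0,0,0.035,0],
    [255,0,0,0.035,0],
    [255,0,0,0.03,0],
    [255,0,0,0.024,0],
    [255,0,0,0,0],
    [255,0,0,0,0],
  ],
)

```text
time_s: 14.63
position: [0.4428, -0.0814, 0.1069]
tcp_rot: [[0.963, -0.269, -0.003], [-0.269, -0.963, 0.001], [-0.003, -0.001, -1.0]]
force: [0.6, -0.8, 0.4]
opening: 0.042
grasp_force: 0.0
```

send_rows(
  plan=[
    [255,0.006,0,0,0],
    [255,0.006,0,0,0],
    [255,0.006,0,0,0],
    [255,0.006,0,0,0],
    [255,0.006,0,0,0],
    [255,0.006,0,0,0],
    [255,0.006,0,0,0],
    [255,0,0,0,0],
  ],
)

```text
time_s: 15.3
position: [0.4855, -0.0935, 0.108]
tcp_rot: [[0.963, -0.269, 0.003], [-0.269, -0.963, -0.001], [0.003, 0.0, -1.0]]
force: [0.4, 0.8, -0.3]
opening: 0.005
grasp_force: 0.0
```

send_rows(
  plan=[
    [255,0.006,0,0,0],
    [255,0.006,0,0,0],
    [255,0.005,0,0,0],
    [255,0.004,0,0,0],
    [255,0,0,0,0],
  ],
)

```text
time_s: 15.72
position: [0.5051, -0.0989, 0.1077]
tcp_rot: [[0.963, -0.269, 0.002], [-0.269, -0.963, -0.001], [0.002, 0.0, -1.0]]
force: [0.9, -0.8, -0.4]
opening: 0.003
grasp_force: 0.0
```

```bash
cat > fk.py <<'E'
import sys
from fit import *
s=read_state();print(s['position'],s['force']);snap('wrist',sys.argv[1])
W=pts(load(sys.argv[1])).reshape(-1,3);W=W[np.isfinite(W[:,0])]
Q=W[(abs(W[:,0]-.6)<.04)&(abs(W[:,1]+.127)<.04)&(W[:,2]>.088)]
q=fit(Q,np.array([.6,-.127,.068,0,.01]))
a=np.radians(-16.1);ax=np.array([np.cos(a),np.sin(a)]);D=(W[:,:2]-[.6009,-.1266]);al=D@ax;la=D@[-ax[1],ax[0]]
T=W[(abs(la)<.017)&(al<-.06)&(al>-.14)&(W[:,2]>.112)&(W[:,2]<.121)]
t=(T[:,:2]-[.6009,-.1266])@ax;print('tab',len(t),np.percentile(t,[2,50,98]) if len(t) else '')
E
python3 fk.py w13
```

```text
[ 0.5051 -0.0989  0.1077] [ 0.8712 -0.7643 -0.4004]
flange [ 0.5999 -0.1264  0.0675] az,tilt [-28.3044  -0.7208] nut [ 0.6006 -0.1268  0.1325] tip [ 0.5993 -0.1261  0.0175] 11743 rms 0.0006577156422934053
tab 2030 [-0.0917 -0.0824 -0.0794]
```

send_rows(
  plan=[
    [255,0.003,0,0,0],
    [255,0.002,0,0,0],
    [255,0,0,0,0],
  ],
)

```text
time_s: 16.02
position: [0.5086, -0.0998, 0.1077]
tcp_rot: [[0.963, -0.269, -0.0], [-0.269, -0.963, 0.0], [-0.0, -0.0, -1.0]]
force: [-0.6, -0.1, -0.1]
opening: 0.01
grasp_force: 0.6
```

send_rows(
  plan=[
    [255,0.001,0,0,0],
    [255,0.001,0,0,0],
    [255,0,0,0,0],
  ],
)

```text
time_s: 16.27
position: [0.5087, -0.0998, 0.1077]
tcp_rot: [[0.963, -0.269, -0.004], [-0.269, -0.963, 0.001], [-0.004, -0.0, -1.0]]
force: [-5.8, -0.1, 3.7]
opening: 0.003
grasp_force: 2.4
```

send_rows(
  plan=[
    [255,0.001,0,0,0],
    [255,0.001,0,0,0],
    [255,0,0,0,0],
  ],
)

```text
time_s: 16.52
position: [0.5088, -0.0998, 0.1076]
tcp_rot: [[0.963, -0.268, -0.008], [-0.268, -0.963, 0.002], [-0.008, -0.0, -1.0]]
force: [-8.3, 0.4, 6.9]
opening: 0.003
grasp_force: 4.0
```

send_rows(
  plan=[
    [255,-0.01,0,0,0],
    [255,-0.025,0,0,0],
    [255,0,0,-0.04,0],
    [255,0,0,-0.04,0],
    [255,0,0,-0.04,0],
    [255,-0.02,0,-0.03,0],
    [255,0,0,0,0],
    [255,0,0,0,0],
  ],
)

```text
time_s: 17.18
position: [0.4604, -0.0864, 0.2598]
tcp_rot: [[0.963, -0.269, 0.006], [-0.269, -0.963, -0.003], [0.007, 0.001, -1.0]]
force: [-1.0, -0.4, 0.3]
opening: 0.007
grasp_force: 0.0
```

```bash
python3 fk.py w14
```

```text
[ 0.4604 -0.0864  0.2598] [-0.9818 -0.3957  0.2712]
flange [ 0.6004 -0.1265  0.0677] az,tilt [-23.715   -0.4296] nut [ 0.6009 -0.1267  0.1327] tip [ 0.6001 -0.1264  0.0177] 2768 rms 0.0006817342731768578
tab 669 [-0.0854 -0.0807 -0.0764]
```

View pics/w14.png

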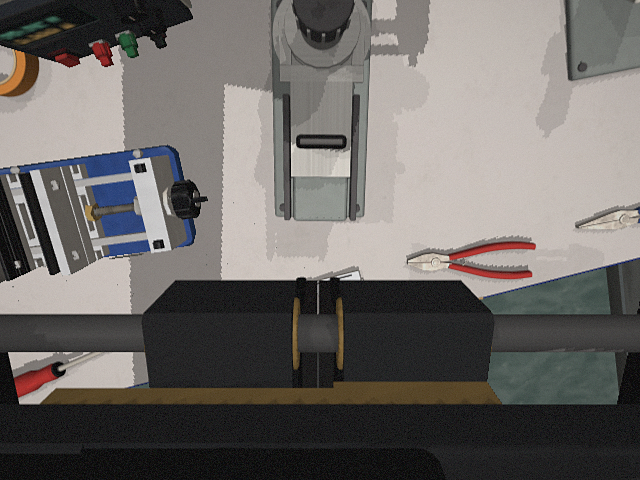

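The last view shows the tab moved to (322,141), 80.7 mm from the socket's centre (80 mm is home). It stayed put under an 8 N push. The holder stands upright at (322,30), and the robot is clear of it.

```bash
python3 -c "
from rig import *
print(hand_in())"
```

```text
the job is handed in; nothing more can be done
None
```

The job is handed in at about 17 s of robot time: the larger holder stands upright with its flange on the stand, released, and the lock fork is pushed against its end stop; the smaller holder and the bench tools were not touched.

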